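# Slide a spring shim out of its tray and seat it in the saddle

### The job

The brass-coloured spring shim lies too low in its lipped tray to be gripped: slide it, flat, under a light fingertip push, out over the tray's open front edge until about a third of it overhangs, then pinch the overhanging end and lift it clear. Lay it flat on the blue saddle between the two ears, push it gently home against the back stop, and let go with its free end still overhanging the front. Never push it against the tray or the saddle harder than about 25 N (its coating marks), and leave the other things on the bench where they are.

Things in the scene. Friction and masses are not known exactly. Their poses are not given: they have to be found in the camera images.
- shim_center (a point): centre of the shim (half-way up): loose brass-coloured steel plate, 120 long (its x), 50 wide (y), 3 thick (z up), with an 18 mm through hole in its middle; 0.10 to 0.15 kg. It starts flat in the tray's channel, wholly behind the front edge, x along the tray's x within 0.03 rad. Its ends are alike
- tray: fixed tray. Origin at its underside, below the middle of the open front edge; x runs into the channel, z up. Channel floor z = 70, 58 wide, x = 0 to 208 (back wall 14 high); lips 16 wide, 4 high on both sides: no finger fits beside the shim. Top 14 thick; green foot only behind x = 67, so the space under an overhang is free. Sunk 0 to 15 in the bench: read its height. Oiled, slippery
- tray_edge (a point): middle of the tray's open front edge, on the channel floor (the surface the shim slides on)
- saddle: fixed saddle. Origin at its underside, below the middle of the seat's front edge; x runs to the back stop, z up. Seat z = 65, 92 wide, 16 thick, x = 0 to the stop's face at x = 78 (stop 22 high). Blue ears 10 high, x = 28 to 78, 56 apart inside. Post behind x = 32, foot (16 high) behind x = 12. Sunk 0 to 15 in the bench. Shim home: its centre at x = 18, 42 overhanging the front
- saddle_stop (a point): middle of the foot of the back stop's face, on the seat surface; the face looks to the saddle's -x
- wrench: bystander: steel wrench 170 long lying between tray and saddle; origin at its underside
- socket: bystander: steel socket, ring of 28 diameter and 30 high; origin at its underside
- mallet: bystander: red mallet, head 56 thick and 100 wide, lying at the left; origin under the handle's front half
- spray: bystander: spray can 54 diameter, 150 high, standing at the right; origin at its underside
- jar: bystander: jar 64 diameter, 75 high, at the far side; origin at its underside
Things that resemble listed ones, but are neither listed nor needed, are in the scene too. There is more than one size of the part that bears shim_center; the job needs the largest.

How it is judged:
On the way, in this order (a step that is already met when the one before it is completed fails the run):
1. the shim lies flat in the tray with 28 to 56 mm of it over the front edge (x of shim_center in the frame of tray between 0.004 and 0.032 m and angle between shim_center's own z axis and vertical below 0.05 rad and z of shim_center in the frame of tray_edge between -0.002 and 0.004 m), for 0.2 s.
2. the shim is lifted clear of the tray in the fingers (z of shim_center in the frame of tray_edge above 0.02 m and contact force between the fingers and shim above 1 N), for 0.1 s.
At the end, for the whole second after the job is handed in: the shim rests flat (within 0.05 rad) on the saddle's seat between the ears (centre within 5 mm of the saddle's centre line), its far end within 4 mm of the back stop, at rest and let go (x of shim_center in the frame of saddle_stop between -0.064 and -0.057 m and y of shim_center in the frame of saddle_stop between -0.005 and 0.005 m and z of shim_center in the frame of saddle_stop between -0.001 and 0.004 m and angle between shim_center's own z axis and vertical below 0.05 rad and angle between the x axis of shim_center and the x axis of saddle, either way round below 0.12 rad and linear speed of shim below 0.01 m/s); the robot touches nothing.
It fails at once if the shim is pushed against the tray harder than 25 N (contact force between shim and tray above 25 N).
It fails at once if the shim is pushed against the saddle harder than 25 N (contact force between shim and saddle above 25 N).
It fails at once if a bystander is moved by more than 20 mm (distance of any of wrench, socket, mallet, spray, jar from where it was at the start of the episode above 0.02 m).
It also fails if it takes over 72 s, if anything falls off the work surface, if the arm or the gripper's body presses on something with over 40 N, if the wrist force passes 120 N, or if a joint passes its speed limit or range.

### The arm

A 6-joint arm with a two-finger parallel gripper is mounted at the origin on the work surface. World frame = base frame: x ahead of the robot, y to its left, z up, the work surface at z = 0. Lengths are in m, angles in rad, forces in N, time in s.
With the tool pointing down it reaches from about 0.4 to 0.825 m from the base axis. Payload 7 kg.
Tool frame: the origin (TCP) lies midway between the tips of the shut fingers; the grasp point (between the pads) lies 19 mm behind it; z points along the fingers, y is the line along which they close (so a half turn about z gives the same grasp; the last joint's range is limited). The gripper opens to 88 mm and grips with 3 to 60 N. Pads are 19 mm wide; open, the fingers measure 130 mm over their backs; the gripper's body (78 mm by 193 mm) begins 47 mm behind the grasp point.
Start: joints at [1.473, 0.359, 0.012, 0, -1.224, -0.288], TCP at [0.254, 0.625, 0.227] pointing down, gripper open.
Joint ranges: [-3.07, 3.07], [-1.43, 2.12], [-1.02, 1.25], [-3.03, 1.67], [-3.05, -0], [-3.03, 3.03]. Speed limits (rad/s): [2.39, 2.39, 3.01, 3.14, 3.14, 3.14].

### API

Orientations are given as [roll, pitch, yaw] about the fixed x, y, z axes, in that order (R = Rz(yaw) Ry(pitch) Rx(roll)).
In Python, from station import arm gives the robot as it stands. The module is installed in compiled form; this text tells all that it offers.
- The arm moves only by the tool carry_out, never from a script. Its argument "commands" is a list of rows, each a list of 4 numbers: the shift along the world's x, y, z in units of 50 mm (1.0 is 50 mm), then the turn about the world's z in units of 6 degrees (1.0 is 6 degrees). A call has exactly 10 rows; each row is the pose to reach, as a shift and turn from the pose commanded when the call began; what a row does not reach only later rows make up. A row lasts 1/8 s, in which the tool goes at most 62.5 mm and 10.7 degrees, less where a joint would pass 70% of its speed; a pose out of reach is approached as far as the arm can. A call with a gripper value outside its range is refused whole. "claw" is the closure, from 0 (fully open) to 1 (shut), set as the call begins (left out, the last holds). The fingers move at their own pace and stop on an object; "force" is the grip in N (left out, the last holds). Time passes only in rows, so rows that repeat a pose let the fingers close, or fill a call up. It gives the time, the measured TCP pose, the force, the opening and the grip force at its end, in the units of the state.
- arm.get_state(): the state, without advancing time (a new reading comes with each control period).
- arm.grab_frame(name): name is "side" or "top"; returns a dict with "pixels" (384x512x3 uint8, red, green, blue), "fx", "fy", "cx", "cy" (pixels), "eye" and "orientation" of the camera in the world. Camera axes: x right, y down, z forward; pixel columns grow to the right and rows downward; lengths in m; the calibration is good to about 2 mm. A picture is of the moment at which its call begins. There is no depth.
- arm.job_done(): hands the job in; it is judged then, once.
Trained networks look in a picture, given as the dict that the camera call returned (one of the last four; its "shot" number tells which), for a name from the list of things; names that differ only in an ending like _2 or _b are one class to them, and where a whole thing is asked for, a point or a joint stands for the part that bears it (a point fixed in the world has none). Each returns a list of dicts, best first, with "conf" (0 to 1); they miss things now and then, are a little off and sometimes report something else, mostly with a low value. They report only what shows in the picture. A call takes as long as a camera call. They do not tell look-alikes from the thing itself.
- arm.regions_of(picture, query): "pixels" (384x512 bool, what is visible of it) and "uv" ([column, row] in pixels, amid what is visible of it).
- arm.mark_of(picture, query): "uv" ([column, row] in pixels: a listed point, or the origin of a listed thing).
The state is a dict: "t": time; "q": joint angles; "qd": joint speeds; "joint_efforts": joint torques, N m; "eef_pos": TCP position; "ee_rot": TCP orientation; "force": force on the tool from outside, world axes, zero at the start; "moment": the same for the moment, N m; "width": finger opening in m; "gripper_force": force on a finger pad.
Only numpy, scipy, OpenCV 4.12 (cv2) and the standard library are available. Lean on these libraries where they do the work, as an engineer would, in place of code of your own. Each camera call takes 0.05 s, during which the arm holds its last target. There are 200 camera calls.

## Working session

There is one attempt and no reset: what is moved stays moved. The work goes in short steps, Python scripts to look and compute and a tool call to move; the robot and the scene stay as the last step left them, time stands still between calls to the robot, and variables do not carry over. Pictures are saved under pics/ and viewed, at most 10 in all, crops included, and the job is handed in when it is done.

Besides the shell and the picture viewer there is one more tool, called as a command line: name --pt "numbers of a row" for each row, then --argument value for the rest. carry_out: Moves the arm, as the interface text tells. Its arguments: {"type":"object","properties":{"commands":{"type":"array","items":{"type":"array","items":{"type":"number"}}},"claw":{"type":"number"},"force":{"type":"number"}},"required":["commands"]}

```bash
mkdir -p pics; cat > h.py <<'E'
import numpy as np, cv2
from station import arm
from scipy.spatial.transform import Rotation as Ro
def Rm(o):
    o=np.array(o,float)
    if o.shape==(3,3): return o
    return Ro.from_euler('xyz',o).as_matrix() if o.size==3 else Ro.from_quat(o).as_matrix()
def ray(p,uv):
    d=np.array([(uv[0]-p['cx'])/p['fx'],(uv[1]-p['cy'])/p['fy'],1.])
    return np.array(p['eye']),Rm(p['orientation'])@d
def at_z(p,uv,z):
    e,d=ray(p,uv); return e+d*(z-e[2])/d[2]
def proj(p,X):
    c=Rm(p['orientation']).T@(np.array(X)-np.array(p['eye'])); return np.array([p['fx']*c[0]/c[2]+p['cx'],p['fy']*c[1]/c[2]+p['cy']])
def tri(p,u,q,v):
    e1,d1=ray(p,u);e2,d2=ray(q,v);d1/=np.linalg.norm(d1);d2/=np.linalg.norm(d2)
    A=np.stack([d1,-d2],1);s=np.linalg.lstsq(A,e2-e1,rcond=None)[0]
    a,b=e1+s[0]*d1,e2+s[1]*d2
    return (a+b)/2,np.linalg.norm(a-b)
def save(p,n,box=None,k=1):
    im=p['pixels'][:,:,::-1]
    if box: im=im[box[1]:box[3],box[0]:box[2]]
    cv2.imwrite('pics/'+n,cv2.resize(im,None,fx=k,fy=k,interpolation=cv2.INTER_CUBIC))
E
python3 - <<'E'
from h import *
np.set_printoptions(precision=4,suppress=True)
s=arm.get_state();print(s)
P={n:arm.grab_frame(n) for n in('top','side')}
for n,p in P.items():
    save(p,n+'0.png',k=1.5);print(n,p['fx'],p['cx'],p['cy'],p['eye'],p['orientation'])
for q in['shim_center','tray','tray_edge','saddle','saddle_stop','wrench','socket','mallet','spray','jar']:
    for n,p in P.items():
        print(q,n,[(np.round(r['uv'],1).tolist(),round(r['conf'],2)) for r in arm.mark_of(p,q)])
E
```

```text
{'t': 0.0, 'q': array([ 1.4731,  0.3594,  0.0111, -0.0003, -1.2241, -0.2881]), 'qd': array([ 0.0004,  0.0023, -0.0003,  0.0005,  0.0008, -0.0007]), 'joint_efforts': array([  0.0019, -58.272 ,  29.3049,   6.997 ,   0.0072,  -0.0001]), 'eef_pos': array([0.2539, 0.6249, 0.2256]), 'ee_rot': array([ 3.1399, -0.0002, -0.3859]), 'force': array([0.4409, 0.2809, 0.4283]), 'moment': array([ 0.0018,  0.013 , -0.0353]), 'gripper_force': 0.0, 'width': 0.0877736689597236}
top 406.20787519215577 260.0500725437311 198.8153180162407 [ 0.5248 -0.0109  1.188 ] [-3.0817  0.0028 -1.5586]
side 410.8896901428542 261.9819564125548 191.3215058185728 [0.3033 0.7583 1.0488] [-2.4512  0.0057 -2.7726]
shim_center top [([173.1, 187.3], 0.98), ([229.5, 186.8], 0.93), ([127.4, 157.6], 0.62)]
shim_center side [([239.1, 223.6], 0.85), ([174.4, 298.1], 0.78)]
tray top [([183.0, 226.9], 0.94)]
tray side [([258.3, 272.8], 0.74), ([226.0, 252.3], 0.3)]
tray_edge top [([179.3, 226.8], 0.62)]
tray_edge side [([260.0, 258.8], 0.91), ([328.2, 124.3], 0.16)]
saddle top [([315.1, 224.8], 0.69), ([256.1, 172.4], 0.4)]
saddle side [([300.3, 178.2], 0.59), ([328.9, 121.6], 0.54)]
saddle_stop top [([313.8, 197.6], 0.87)]
saddle_stop side [([277.4, 157.9], 0.7)]
wrench top [([266.1, 246.1], 0.76), ([263.5, 130.8], 0.42)]
wrench side [([207.9, 188.0], 0.62), ([301.9, 212.3], 0.59)]
socket top [([258.9, 172.0], 0.53)]
socket side [([238.5, 198.4], 0.56)]
mallet top [([112.1, 248.0], 0.61)]
mallet side [([255.8, 350.6], 0.98)]
spray top [([416.5, 232.9], 0.9)]
spray side [([328.5, 122.8], 0.66), ([258.0, 257.9], 0.51)]
jar top [([262.0, 129.8], 0.73), ([254.3, 173.5], 0.48)]
jar side [([208.2, 187.1], 0.64)]
```

View pics/top0.png

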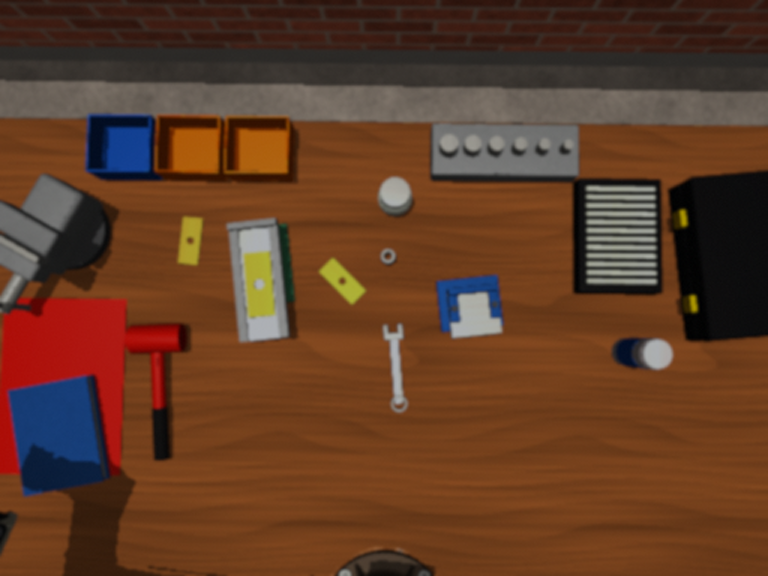

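View pics/side0.png

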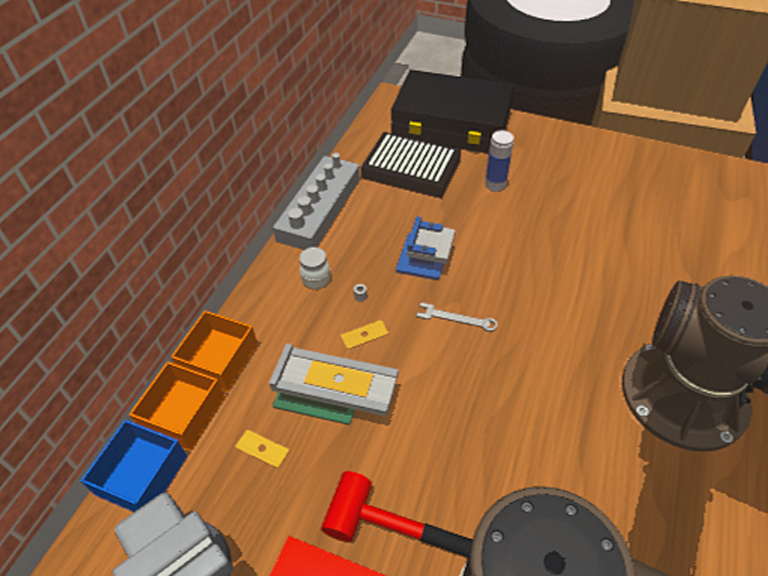

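The top view shows the shim in the tray at about (173,187), with the open front at about row 227 facing the robot. The saddle is at about (314,205), with its stop on the far side. The two loose yellow plates are smaller look-alikes. Next I'll zoom in for corner measurements.

```bash
python3 - <<'E'
from h import *
np.set_printoptions(precision=4,suppress=True)
P={n:arm.grab_frame(n) for n in('top','side')}
np.savez('p0.npz',**{n:np.array(p,dtype=object) for n,p in P.items()})
B={'tt':('top',(145,138,205,234)),'ts':('side',(175,222,271,286)),'st':('top',(285,178,341,232)),'ss':('side',(258,138,310,190))}
cells=[]
for k,(n,b) in B.items():
    c=P[n]['pixels'][b[1]:b[3],b[0]:b[2],::-1]; s=min(400/c.shape[1],300/c.shape[0])
    c=cv2.resize(c,None,fx=s,fy=s,interpolation=cv2.INTER_CUBIC); print(k,b[:2],round(s,4))
    o=np.zeros((300,400,3),np.uint8);o[:c.shape[0],:c.shape[1]]=c;cells.append(o)
cv2.imwrite('pics/z.png',np.vstack([np.hstack(cells[:2]),np.hstack(cells[2:])]))
uv={}
for n,p in P.items():
    r=arm.regions_of(p,'shim_center')
    for x in r: print(n,x['uv'],x['conf'],x['pixels'].sum())
    h=cv2.cvtColor(p['pixels'],cv2.COLOR_RGB2HSV)
    m=cv2.inRange(h,(18,110,110),(36,255,255))
    c,_=cv2.findContours(m,cv2.RETR_EXTERNAL,cv2.CHAIN_APPROX_NONE)
    for x in c:
        if cv2.contourArea(x)>150: print(n,'yel',cv2.contourArea(x),cv2.minAreaRect(x))
    for q in('tray_edge','saddle_stop','shim_center'):
        uv[n,q]=[a['uv'] for a in arm.mark_of(p,q)][:2]
for q in('tray_edge','saddle_stop'): print(q,tri(P['top'],uv['top',q][0],P['side'],uv['side',q][0]))
for a in uv['top','shim_center']:print('shim',a,tri(P['top'],a,P['side'],uv['side','shim_center'][0]))
E
```

```text
tt (145, 138) 3.125
ts (175, 222) 4.1667
st (285, 178) 5.5556
ss (258, 138) 5.7692
top [179.6, 189.6] 0.98 655
top [130.9, 157.7] 0.82 412
top [224.7, 184.2] 0.55 411
top yel 459.0 ((227.75001525878906, 187.25), (32.52690887451172, 14.849242210388184), 45.0)
top yel 671.0 ((172.57337951660156, 189.06390380859375), (41.96927261352539, 17.441329956054688), 86.05481719970703)
top yel 432.0 ((126.48463439941406, 160.1230926513672), (14.63609790802002, 32.86920166015625), 7.125016689300537)
side [225.6, 249.6] 0.62 731
side [171.9, 300.0] 0.62 435
side [238.8, 222.9] 0.59 307
side yel 423.5 ((174.2715301513672, 298.4776916503906), (33.30051803588867, 14.434146881103516), 25.559961318969727)
side yel 619.5 ((225.53277587890625, 251.8606414794922), (43.3456916809082, 16.090011596679688), 13.240520477294922)
side yel 278.0 ((242.46551513671875, 222.41378784179688), (10.770329475402832, 29.896949768066406), 68.19859313964844)
tray_edge (array([ 0.6213, -0.5263, -0.8477]), np.float64(0.5484348151976621))
saddle_stop (array([ 0.6019, -0.1525,  0.0737]), np.float64(0.016088414277306545))
shim [228.1, 184.4] (array([ 0.6761,  0.1106, -0.1738]), np.float64(0.0475282107834913))
shim [127.2, 158.0] (array([0.6329, 0.3109, 0.1883]), np.float64(0.09936044203668058))
```

View pics/z.png

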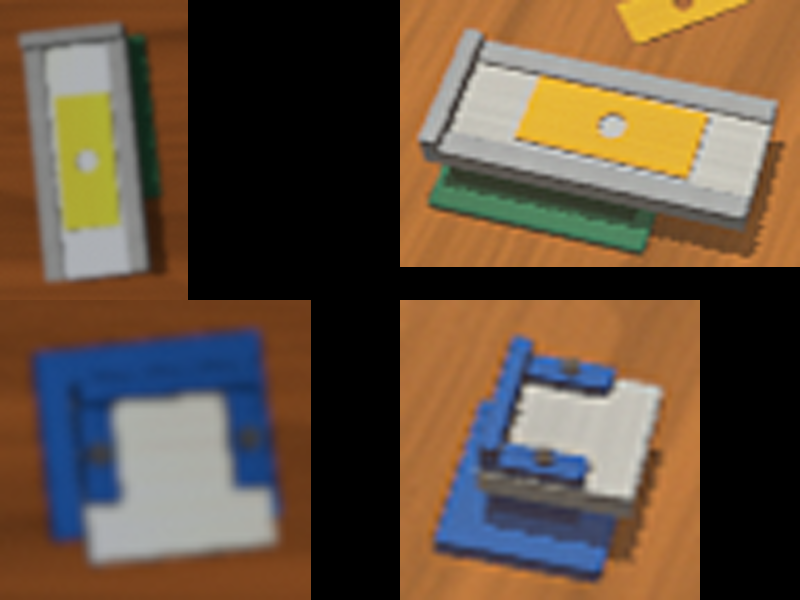

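The crops show the tray's open front toward the robot and the saddle's seat front toward the robot as well. I'll fit both poses, including sink depth, from the visible corners.

```bash
cat > fit.py <<'E'
from h import *
from scipy.optimize import least_squares
np.set_printoptions(precision=4,suppress=True)
D=np.load('p0.npz',allow_pickle=True);P={n:D[n].item() for n in('top','side')}
C={'tt':('top',145,138,3.125,0,0),'ts':('side',175,222,4.1667,400,0),'st':('top',285,178,5.5556,0,300),'ss':('side',258,138,5.7692,400,300)}
tray=[('tt',47,281,0,45,74),('tt',147,273,0,-45,74),('tt',66,279,0,29,74),('tt',128,275,0,-29,74),('tt',22,47,208,45,84),('tt',122,38,208,-45,84),
('ts',777,101,0,-45,74),('ts',745,218,0,45,74),('ts',741,228,0,45,56),('ts',772,124,0,-29,70),('ts',752,194,0,29,74),('ts',484,40,208,-45,84),('ts',440,143,208,45,84)]
sad=[('st',90,563,0,46,65),('st',276,544,0,-46,65),('st',121,500,28,28,75),('st',233,487,28,-28,75),
('ss',662,385,0,-46,65),('ss',632,500,0,46,65),('ss',630,516,0,46,49),('ss',588,458,28,28,75)]
def T(v,X):
    c,s=np.cos(v[2]),np.sin(v[2]);X=np.array(X)/1000
    return np.array([v[0]+c*X[0]-s*X[1],v[1]+s*X[0]+c*X[1],X[2]-v[3]])
def fit(L,x0):
    def res(v,raw=0):
        o=[]
        for k,a,b,*X in L:
            n,ox,oy,s,dx,dy=C[k]; o.append(proj(P[n],T(v,X))-[ox+(a-dx+.5)/s-.5,oy+(b-dy+.5)/s-.5])
        return np.array(o) if raw else np.ravel(o)
    r=least_squares(res,x0,loss='soft_l1',bounds=([0,-1,-1,-.002],[1,1,1,.017]));print(r.x);print(res(r.x,1));return r.x
if __name__=='__main__':
    t=fit(tray,[.45,.22,.05,.007]);s=fit(sad,[.5,-.15,.1,.007])
    np.savez('fit.npz',t=t,s=s)
    p=P['top'];h=cv2.cvtColor(p['pixels'],cv2.COLOR_RGB2HSV);m=cv2.inRange(h,(18,110,110),(36,255,255))
    for n,u in(('top',(172.6,189.06)),('side',(225.53,251.86))):
        X=at_z(P[n],u,.073-t[3]);d=X[:2]-t[:2];c,q=np.cos(t[2]),np.sin(t[2]);print('shim',n,X,'in tray',c*d[0]+q*d[1],-q*d[0]+c*d[1])
    print('edge',T(t,[0,0,70]),'stop',T(s,[78,0,65]),'home',T(s,[18,0,66.5]))
    for n,p in P.items(): print(n,'edge',proj(p,T(t,[0,0,70])),'stop',proj(p,T(s,[78,0,65])))
E
python3 fit.py
```

```text
[0.5155 0.2258 0.1254 0.0132]
[[-0.1392 -0.2554]
 [ 0.163  -1.3723]
 [-0.4751 -0.2693]
 [ 0.5019 -1.3588]
 [-0.3937  0.04  ]
 [-0.1593 -0.7253]
 [ 0.629   0.1158]
 [ 0.3834  0.0057]
 [ 1.4332  0.8078]
 [ 0.4779  0.1222]
 [ 0.1704  0.5885]
 [ 0.5354 -1.8434]
 [-0.1315 -0.0385]]
[ 0.5286 -0.1664  0.1156  0.0072]
[[-0.0744 -0.7233]
 [-0.6134 -0.7284]
 [ 0.0828 -0.1747]
 [ 0.1227  0.0666]
 [ 0.4238  0.2747]
 [ 0.2877 -0.1579]
 [ 0.3318  0.3494]
 [ 0.7767 -0.4472]]
shim top [0.6167 0.2372 0.0598] in tray 0.10183527877008776 -0.0013531819401167919
shim side [0.6191 0.2385 0.0598] in tray 0.10436199247613491 -0.0003881807487369233
edge [0.5155 0.2258 0.0568] stop [ 0.606  -0.1574  0.0578] home [ 0.5464 -0.1643  0.0593]
top edge [176.0167 225.4777] stop [314.0657 194.6201]
side edge [261.8717 260.3559] stop [277.9236 157.9975]
```

carry_out --pt "0.8 -0.7 0 0.5" --pt "1.7 -1.4 0 1" --pt "2.6 -2.1 0 1.5" --pt "3.5 -2.9 0 2" --pt "4.4 -3.7 0 2.6" --pt "5.3 -4.5 0 3.2" --pt "6.2 -5.2 0 3.8" --pt "7.1 -6.0 0 4.3" --pt "8.0 -6.76 0 4.83" --pt "8.9 -7.52 0 4.83" --claw 1 --force 10

```text
t: 2.85
eef_pos: [0.7004, 0.248, 0.2267]
ee_rot: [-3.142, -0.0, 0.121]
force: [1.3, 0.8, 0.1]
width: 0.0002
gripper_force: 0.0
```

carry_out --pt "0 0.02 -0.6 0" --pt "0 0.02 -1.2 0" --pt "0 0.02 -1.8 0" --pt "0 0.02 -2.3 0" --pt "0 0.02 -2.7 0" --pt "0 0.02 -3.0 0" --pt "0 0.02 -3.1 0" --pt "0 0.02 -3.1 0" --pt "0 0.02 -3.1 0" --pt "0 0.02 -3.1 0"

```text
t: 4.1
eef_pos: [0.6994, 0.2506, 0.0725]
ee_rot: [-3.141, -0.001, 0.12]
force: [0.4, 0.0, 0.4]
width: 0.0005
gripper_force: 0.0
```

```bash
python3 - <<'E'
from h import *
P={n:arm.grab_frame(n) for n in('top','side')}
a=P['top']['pixels'][130:240,130:240,::-1];b=P['side']['pixels'][200:310,170:280,::-1]
cv2.imwrite('pics/a.png',cv2.resize(np.hstack([a,b]),None,fx=3.6,fy=3.6,interpolation=cv2.INTER_CUBIC))
E
```

```text
(no output)
```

View pics/a.png

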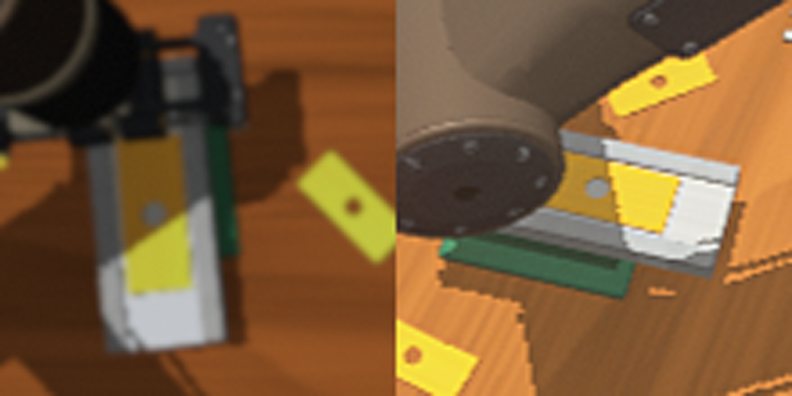

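The arm hides the fingertips, but the shim is still in place behind the front edge. I'll lower slowly to feel for the floor.

carry_out --pt "0 0 -0.05 0" --pt "0 0 -0.1 0" --pt "0 0 -0.14 0" --pt "0 0 -0.18 0" --pt "0 0 -0.21 0" --pt "0 0 -0.23 0" --pt "0 0 -0.24 0" --pt "0 0 -0.25 0" --pt "0 0 -0.26 0" --pt "0 0 -0.26 0"

```text
t: 5.45
eef_pos: [0.699, 0.2504, 0.0619]
ee_rot: [3.141, -0.001, 0.121]
force: [-8.7, -2.4, 18.0]
width: 0.0009
gripper_force: 9.0
```

```bash
python3 - <<'E'
from fit import *
# shim corners per view via hull of mask, triangulated by matching
R={}
for n,c0 in(('top',(172.6,189)),('side',(225.5,251.9))):
    p=P[n];m=cv2.inRange(cv2.cvtColor(p['pixels'],cv2.COLOR_RGB2HSV),(18,110,110),(36,255,255))
    c,_=cv2.findContours(m,cv2.RETR_EXTERNAL,cv2.CHAIN_APPROX_NONE)
    k=max((x for x in c if cv2.pointPolygonTest(x,c0,False)>=0 ),key=cv2.contourArea)
    M=cv2.moments(k);R[n]=(M['m10']/M['m00'],M['m01']/M['m00'])
    print(n,R[n])
print(tri(P['top'],R['top'],P['side'],R['side']))
t=fit(tray,[.45,.22,.05,.007]) if 0 else None
for q,a,b in(('shim hole',(172.8,189.4),(226,252.0)),):print(q,tri(P['top'],a,P['side'],b))
for L in(tray,sad):
  for s in(0,.003,.006,.009,.012,.015):
    r=least_squares(lambda v:np.ravel([proj(P[C[k][0]],T([*v[:3],s],X))-[C[k][1]+(a-C[k][4]+.5)/C[k][3]-.5,C[k][2]+(b-C[k][5]+.5)/C[k][3]-.5] for k,a,b,*X in L]),[.5,.1,.1]);print(s,r.x,r.cost)
E
```

```text
top (172.5327868852459, 189.13412816691505)
side (225.4759214420231, 251.8520312079634)
(array([0.6179, 0.238 , 0.0594]), np.float64(0.0029276946469261895))
shim hole (array([0.617 , 0.2374, 0.0583]), np.float64(0.0023522387411869495))
0 [0.5135 0.228  0.1228] 28.099946892975115
0.003 [0.5139 0.2275 0.1235] 19.416926780841106
0.006 [0.5143 0.2271 0.1242] 12.95224392592749
0.009 [0.5148 0.2266 0.1249] 8.672998946959188
0.012 [0.5152 0.2262 0.1257] 6.546772193824322
0.015 [0.5156 0.2257 0.1264] 6.541616196384081
0 [ 0.5279 -0.1638  0.113 ] 3.907619249759138
0.003 [ 0.5282 -0.1649  0.1138] 2.2857534686207766
0.006 [ 0.5284 -0.1659  0.1145] 1.5160346376264635
0.009 [ 0.5287 -0.167   0.1152] 1.5866148234576296
0.012 [ 0.5289 -0.168   0.116 ] 2.4858059219499307
0.015 [ 0.5291 -0.1691  0.1167] 4.202077351026967
```

carry_out --pt "0 0 0.06 0" --pt "0 0 0.1 0" --pt "-0.05 -0.01 0.1 0" --pt "-0.1 -0.02 0.1 0" --pt "-0.1 -0.02 0.1 0" --pt "-0.1 -0.02 0.06 0" --pt "-0.1 -0.02 0.04 0" --pt "-0.1 -0.02 0.02 0" --pt "-0.1 -0.02 0.0 0" --pt "-0.1 -0.02 0.0 0"

```text
t: 6.7
eef_pos: [0.6942, 0.2494, 0.0618]
ee_rot: [3.141, -0.002, 0.121]
force: [-8.7, -1.8, 18.0]
width: 0.0005
gripper_force: 9.3
```

carry_out --pt "0 0 0.04 0" --pt "0 0 0.07 0" --pt "-0.1 -0.0125 0.07 0" --pt "-0.2 -0.025 0.07 0" --pt "-0.3 -0.0375 0.07 0" --pt "-0.4 -0.05 0.07 0" --pt "-0.5 -0.0625 0.07 0" --pt "-0.6 -0.075 0.07 0" --pt "-0.7 -0.0875 0.07 0" --pt "-0.8 -0.1 0.07 0"

```text
t: 7.95
eef_pos: [0.6536, 0.2443, 0.0619]
ee_rot: [3.142, 0.0, 0.12]
force: [1.5, -0.4, 0.2]
width: 0.0004
gripper_force: 0.4
```

```bash
cat >> h.py <<'E'
def yel(p,lo=(18,90,50)):
    m=cv2.inRange(cv2.cvtColor(p['pixels'],cv2.COLOR_RGB2HSV),lo,(36,255,255))
    c,_=cv2.findContours(m,cv2.RETR_EXTERNAL,cv2.CHAIN_APPROX_NONE)
    return [x for x in c if cv2.contourArea(x)>60]
E
python3 - <<'E'
from h import *
P={n:arm.grab_frame(n) for n in('top','side')}
a=P['top']['pixels'][130:240,130:240,::-1];b=P['side']['pixels'][200:310,170:280,::-1]
cv2.imwrite('pics/b.png',cv2.resize(np.hstack([a,b]),None,fx=3.6,fy=3.6,interpolation=cv2.INTER_CUBIC))
for n,p in P.items():
  for x in yel(p): print(n,cv2.boundingRect(x),cv2.contourArea(x))
E
```

```text
top (456, 196, 10, 13) 90.0
top (164, 184, 21, 39) 603.5
top (214, 171, 30, 33) 456.5
top (449, 139, 10, 13) 91.0
side (157, 286, 36, 26) 432.0
side (87, 254, 52, 35) 654.5
side (241, 248, 20, 19) 193.5
side (127, 220, 35, 29) 483.0
side (311, 87, 10, 10) 63.5
side (272, 80, 9, 10) 61.5
side (456, 0, 56, 8) 183.5
```

View pics/b.png

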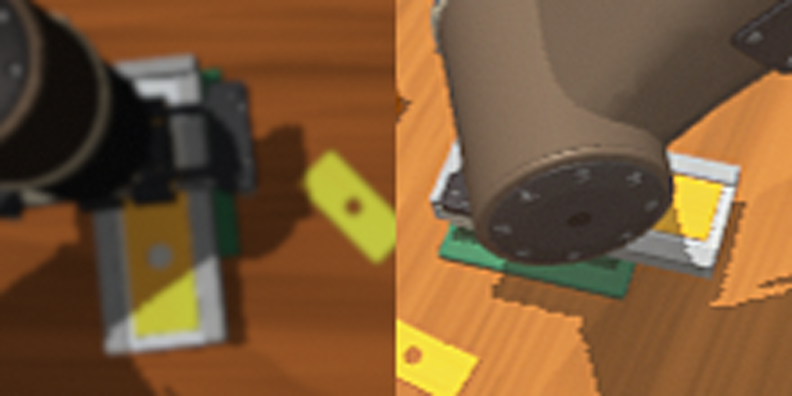

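The shim slid about 33 mm toward the front edge, with its hole now at crop (160,256). So the contact I felt was the channel floor, at z≈0.062.

carry_out --pt "-0.1 -0.0125 0 0" --pt "-0.2 -0.025 0 0" --pt "-0.32 -0.04 0 0" --pt "-0.44 -0.055 0 0" --pt "-0.56 -0.07 0 0" --pt "-0.68 -0.085 0 0" --pt "-0.8 -0.1 0 0" --pt "-0.9 -0.113 0 0" --pt "-0.98 -0.122 0 0" --pt "-1.04 -0.13 0 0"

```text
t: 9.3
eef_pos: [0.6018, 0.2379, 0.0621]
ee_rot: [-3.142, -0.0, 0.12]
force: [0.4, -0.1, 1.0]
width: 0.0006
gripper_force: 0.2
```

carry_out --pt "0 0 0 0" --pt "0 0 0 0" --pt "0.1 0.0125 0 0" --pt "0.2 0.025 0.1 0" --pt "0.3 0.04 0.4 0" --pt "0.3 0.04 1.0 0" --pt "0.3 0.04 1.7 0" --pt "-0.5 0.04 2.0 0" --pt "-1.5 0.04 2.0 0" --pt "-2.2 -0.3 2.0 0"

```text
t: 10.55
eef_pos: [0.4911, 0.2234, 0.1635]
ee_rot: [-3.14, -0.002, 0.121]
force: [0.4, 0.1, 1.7]
width: 0.0005
gripper_force: 0.0
```

```bash
python3 - <<'E'
from h import *
P={n:arm.grab_frame(n) for n in('top','side')}
a=P['top']['pixels'][130:240,130:240,::-1];b=P['side']['pixels'][200:310,170:280,::-1]
cv2.imwrite('pics/c.png',cv2.resize(np.hstack([a,b]),None,fx=3.6,fy=3.6,interpolation=cv2.INTER_CUBIC))
for n,p in P.items():
  for x in yel(p): print(n,cv2.minAreaRect(x),cv2.contourArea(x))
E
```

```text
top ((180.87562561035156, 234.25888061523438), (17.028045654296875, 10.829551696777344), 85.91438293457031) 142.0
top ((175.0, 209.5), (23.0, 18.0), 90.0) 329.0
top ((460.5, 202.0), (12.0, 9.0), 90.0) 85.5
top ((227.75001525878906, 187.25), (32.52690887451172, 14.849241256713867), 45.0) 462.0
top ((126.5221939086914, 160.06143188476562), (14.721996307373047, 32.9492301940918), 6.709836483001709) 437.0
top ((453.5, 145.0), (12.0, 9.0), 90.0) 87.0
side ((174.2862091064453, 298.45135498046875), (33.343170166015625, 14.459806442260742), 25.34617805480957) 428.0
side ((117.6153793334961, 270.576904296875), (23.852109909057617, 38.551666259765625), 33.690067291259766) 634.5
side ((255.176513671875, 258.04034423828125), (43.868629455566406, 16.099090576171875), 12.87500286102295) 432.5
side ((144.0, 234.0), (19.853364944458008, 31.90366554260254), 32.905242919921875) 457.0
side ((241.8904266357422, 222.54110717773438), (10.767786026000977, 28.909164428710938), 69.44395446777344) 254.5
side ((315.8108215332031, 91.1351318359375), (8.877545356750488, 8.877545356750488), 9.462322235107422) 64.5
side ((413.4849853515625, 66.26438903808594), (38.148704528808594, 23.06665802001953), 46.12330627441406) 215.0
side ((485.0, 3.5), (7.0, 52.0), 90.0) 168.5
```

View pics/c.png

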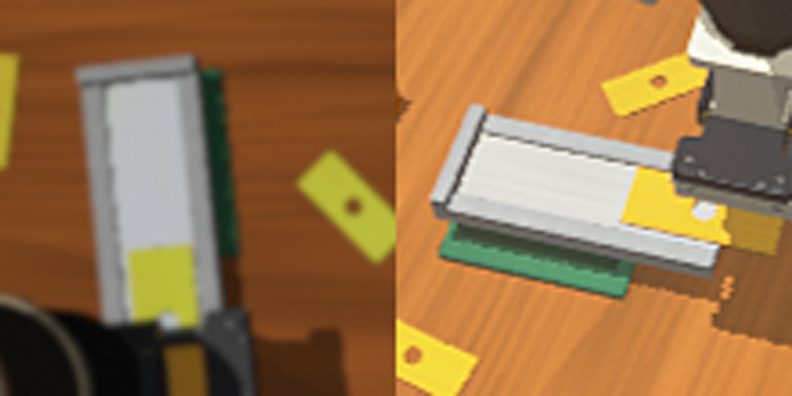

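The shim now sticks out over the front edge, with its rear end at crop (129–192, 247). I'll work out its pose for the pinch.

```bash
python3 - <<'E'
from h import *
P=arm.grab_frame('top')
for c in((129,250),(192,244),(160.5,247)): print(at_z(P,(130+c[0]/3.6-.4,130+c[1]/3.6-.4),.065))
# initial centre
D=np.load('p0.npz',allow_pickle=True)
print(at_z(D['top'].item(),(172.53,189.13),.065),at_z(D['side'].item(),(225.48,251.85),.065))
S=arm.grab_frame('side')
print('hole',at_z(S,(170+(704-396)/3.6-.4,200+209/3.6-.4),.065))
print('hole top',at_z(P,(130+168/3.6-.4,130+320/3.6-.4),.065))
E
```

```text
[0.58829513 0.25525986 0.065     ]
[0.59350504 0.20684717 0.065     ]
[0.59089992 0.23105502 0.065     ]
[0.61608935 0.23627348 0.065     ] [0.61758579 0.24123192 0.065     ]
hole [0.53398397 0.22893348 0.065     ]
hole top [0.53484424 0.22390008 0.065     ]
```

carry_out --pt "-0.04 -0.02 0 0" --pt "-0.04 -0.02 0 0" --pt "-0.04 -0.02 0 0" --pt "-0.04 -0.02 0 0" --pt "-0.04 -0.02 -0.3 0" --pt "-0.04 -0.02 -0.8 0" --pt "-0.04 -0.02 -1.3 0" --pt "-0.04 -0.02 -1.8 0" --pt "-0.04 -0.02 -2.15 0" --pt "-0.04 -0.02 -2.35 0" --claw 0

```text
t: 12.0
eef_pos: [0.4893, 0.2212, 0.0428]
ee_rot: [3.14, 0.002, 0.12]
force: [0.4, 0.4, 0.6]
width: 0.0867
gripper_force: 0.0
```

carry_out --pt "0 0 0 0" --pt "0 0 0 0" --pt "0 0 0 0" --pt "0 0 0 0" --pt "0 0 0 0" --pt "0 0 0 0" --pt "0 0 0 0" --pt "0 0 0 0" --pt "0 0 0 0" --pt "0 0 0 0" --claw 0.32 --force 3

```text
t: 13.25
eef_pos: [0.49, 0.2219, 0.0445]
ee_rot: [-3.142, 0.0, 0.12]
force: [0.0, 1.3, 0.5]
width: 0.0595
gripper_force: 0.0
```

carry_out --pt "0 0 0 0" --pt "0 0 0 0" --pt "0 0 0 0" --pt "0 0 0 0" --pt "0 0 0 0" --pt "0 0 0 0" --pt "0 0 0 0" --pt "0 0 0 0" --pt "0 0 0 0" --pt "0 0 0 0" --claw 0.6 --force 4

```text
t: 14.5
eef_pos: [0.49, 0.2219, 0.0446]
ee_rot: [-3.142, 0.0, 0.12]
force: [-0.4, -0.6, -0.5]
width: 0.0496
gripper_force: 4.0
```

```bash
python3 - <<'E'
from h import *
for i in range(2):
    P={n:arm.grab_frame(n) for n in('top','side')};s=arm.get_state();print(s['force'],s['moment'],s['width'],s['gripper_force'])
a=P['top']['pixels'][160:260,130:230,::-1];b=P['side']['pixels'][220:320,200:300,::-1]
cv2.imwrite('pics/d.png',cv2.resize(np.hstack([a,b]),None,fx=4,fy=4,interpolation=cv2.INTER_CUBIC))
E
```

```text
[ 0.16955951  0.20883166 -0.59218327] [-0.03542633 -0.05215889 -0.05764006] 0.04948586117382306 3.999626487493515
[ 0.04417694 -0.12102133 -0.8775623 ] [-0.08168728 -0.05937907  0.04808847] 0.04987256303439804 3.9996664971113205
```

View pics/d.png

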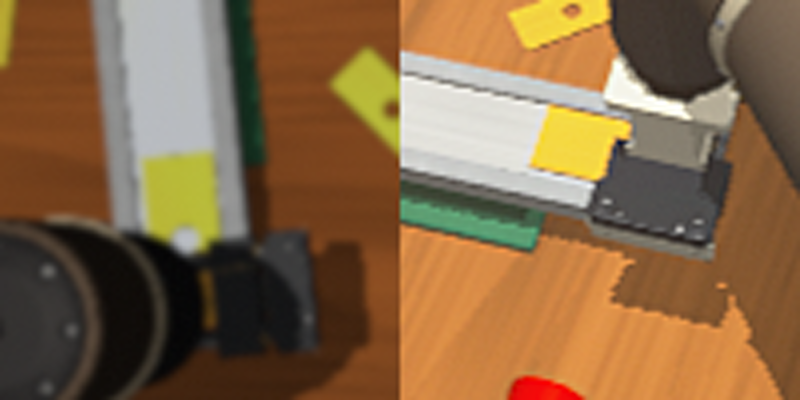

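The pinch holds the 50 mm width with no sideways load, and the shim lies straight in the channel. Next I'll tighten the grip and lift.

carry_out --pt "0 0 0 0" --pt "0 0 0 0" --pt "0 0 0 0" --pt "0 0 0.05 0" --pt "0 0 0.15 0" --pt "0 0 0.3 0" --pt "0 0 0.5 0" --pt "0 0 0.7 0" --pt "0 0 0.85 0" --pt "0 0 0.9 0" --force 40 --claw 1

```text
t: 15.95
eef_pos: [0.4902, 0.2221, 0.0903]
ee_rot: [-3.141, -0.001, 0.12]
force: [0.2, -0.1, -1.6]
width: 0.0489
gripper_force: 40.0
```

```bash
python3 - <<'E'
from h import *
P={n:arm.grab_frame(n) for n in('top','side')};s=arm.get_state();print(s['eef_pos'],s['force'],s['moment'],s['width'],s['gripper_force'])
a=P['top']['pixels'][160:260,130:230,::-1];b=P['side']['pixels'][180:280,190:290,::-1]
cv2.imwrite('pics/e.png',cv2.resize(np.hstack([a,b]),None,fx=4,fy=4,interpolation=cv2.INTER_CUBIC))
E
```

```text
[0.49006255 0.22194024 0.08984318] [-0.24819556  0.23944125 -1.76557678] [-0.06234226  0.10859145  0.01404172] 0.04862026047154975 39.99928951263428
```

View pics/e.png

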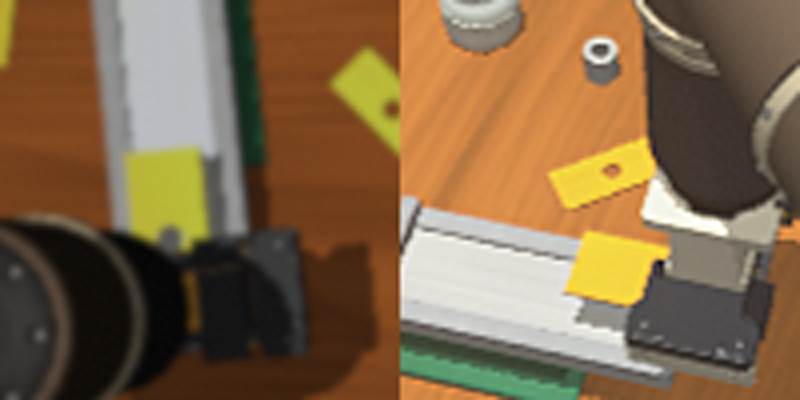

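carry_out --pt "0 0 0.2 0" --pt "0 -0.2 0.5 0" --pt "0.02 -0.6 0.7 0" --pt "0.04 -1.1 0.8 0" --pt "0.06 -1.6 0.8 0" --pt "0.08 -2.1 0.8 0" --pt "0.1 -2.6 0.8 0" --pt "0.12 -3.1 0.8 0" --pt "0.12 -3.6 0.8 0" --pt "0.12 -4.1 0.8 0"

```text
t: 17.3
eef_pos: [0.4955, 0.0149, 0.1303]
ee_rot: [-3.141, -0.001, 0.119]
force: [0.8, -0.4, -1.1]
width: 0.0488
gripper_force: 40.0
```

carry_out --pt "0 -0.5 0 0" --pt "0.02 -1.0 0 0" --pt "0.04 -1.5 0 0" --pt "0.06 -2.0 0 0" --pt "0.08 -2.5 0 0" --pt "0.09 -2.95 0 0" --pt "0.09 -3.3 -0.1 -0.05" --pt "0.09 -3.55 -0.25 -0.05" --pt "0.09 -3.68 -0.4 -0.05" --pt "0.09 -3.72 -0.5 -0.05"

```text
t: 18.55
eef_pos: [0.5001, -0.1693, 0.1037]
ee_rot: [-3.141, 0.001, 0.114]
force: [0.1, -0.1, -1.6]
width: 0.0486
gripper_force: 40.0
```

```bash
python3 - <<'E'
from h import *
P={n:arm.grab_frame(n) for n in('top','side')};s=arm.get_state();print(s['eef_pos'],s['ee_rot'],s['force'],s['moment'],s['width'])
a=P['top']['pixels'][170:240,275:345,::-1];b=P['side']['pixels'][130:200,250:320,::-1]
cv2.imwrite('pics/f.png',cv2.resize(np.hstack([a,b]),None,fx=5.7,fy=5.7,interpolation=cv2.INTER_CUBIC))
E
```

```text
[ 0.50002724 -0.16895398  0.10369087] [-3.14134100e+00  1.52281402e-03  1.14945490e-01] [ 0.1356021  -0.3948657  -1.57715866] [-0.06410567  0.04675043  0.07574052] 0.04865132792650913
```

View pics/f.png

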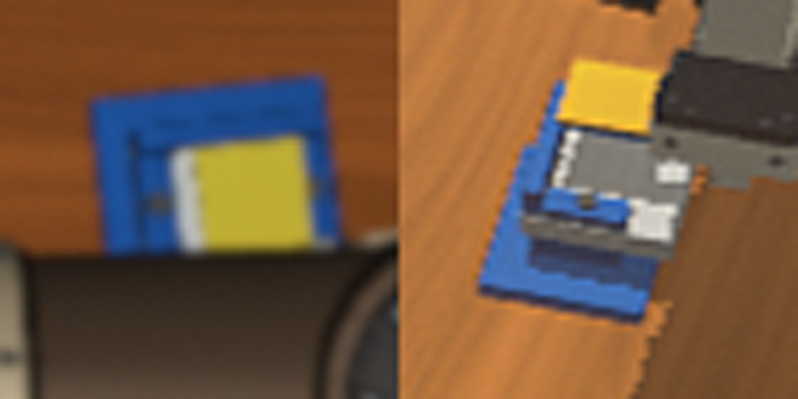

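The shim hovers above the seat, with its far-end corners at top-crop (194,147) and (305,137). I'll compare its sideways position with the ears using the same camera.

```bash
python3 - <<'E'
from fit import *
P0=P
p=P0['top']
f=lambda u,v:(275+(u+.5)/5.7-.5,170+(v+.5)/5.7-.5)
g=lambda u,v:(285+(u+.5)/5.5556-.5,178+(v-300+.5)/5.5556-.5)
yaw=.1145;c,s=np.cos(yaw),np.sin(yaw)
def loc(X,o):
    d=X[:2]-o;return np.array([c*d[0]+s*d[1],-s*d[0]+c*d[1]])*1000
tcp=np.array([.5000,-.1690])
for u in((194,147),(305,137),(200,245),(311,235)):
    for z in(.121,.125): print('shim',z,loc(at_z(p,f(*u),z),tcp))
for u,z in(((112,402),.062),((121,500),.072),((233,487),.072),((90,563),.062),((276,544),.062),((226,393),.062),((228,420),.072)):
    print('saddle',u,loc(at_z(p,g(*u),z),tcp))
# side: shim rear corners
q=P0['side'];k=lambda u,v:(250+(u-400+.5)/5.7-.5,130+(v+.5)/5.7-.5)
for u in((557,120),(577,60)): print('side shim',loc(at_z(q,k(*u),.124),tcp))
h=lambda u,v:(258+(u-400+.5)/5.7692-.5,138+(v-300+.5)/5.7692-.5)
for u,z in(((662,385),.062),((632,500),.062),((588,458),.072),((613,390),.062)): print('side sad',u,loc(at_z(q,h(*u),z),tcp))
E
```

```text
shim 0.121 [102.5768  22.5746]
shim 0.125 [102.3522  23.0681]
shim 0.121 [101.9343 -28.9051]
shim 0.125 [101.7121 -28.2187]
shim 0.121 [57.3235 24.7693]
shim 0.125 [57.2685 25.2545]
shim 0.121 [ 56.6771 -26.5793]
shim 0.125 [ 56.6245 -25.9016]
saddle (112, 402) [105.406   26.1672]
saddle (121, 500) [56.1428 28.1566]
saddle (233, 487) [ 56.872  -27.5953]
saddle (90, 563) [26.6768 45.788 ]
saddle (276, 544) [ 26.6076 -47.3382]
saddle (226, 393) [104.0589 -31.0021]
saddle (228, 420) [ 90.0931 -28.8451]
side shim [103.4099  31.5244]
side shim [103.4246 -18.3745]
side sad (662, 385) [ 29.8561 -43.3296]
side sad (632, 500) [28.891  50.1146]
side sad (588, 458) [58.0508 33.9302]
side sad (613, 390) [ 56.8059 -32.2405]
```

carry_out --pt "-0.04 0 0 0" --pt "-0.04 0 -0.1 0" --pt "-0.04 0 -0.25 0" --pt "-0.04 0 -0.4 0" --pt "-0.04 0 -0.55 0" --pt "-0.04 0 -0.7 0" --pt "-0.04 0 -0.83 0" --pt "-0.04 0 -0.93 0" --pt "-0.04 0 -1.0 0" --pt "-0.04 0 -1.02 0"

```text
t: 19.9
eef_pos: [0.4985, -0.1692, 0.0534]
ee_rot: [3.142, 0.0, 0.115]
force: [0.6, 0.6, -1.0]
width: 0.0487
gripper_force: 40.0
```

carry_out --pt "0 0 0 0" --pt "0 0 0 0" --pt "0 0 -0.01 0" --pt "0 0 -0.02 0" --pt "0 0 -0.03 0" --pt "0 0 -0.04 0" --pt "0 0 -0.05 0" --pt "0 0 -0.06 0" --pt "0 0 -0.06 0" --pt "0 0 -0.06 0" --force 22

```text
t: 21.15
eef_pos: [0.4985, -0.1691, 0.0506]
ee_rot: [3.142, -0.0, 0.115]
force: [0.5, -0.0, -0.9]
width: 0.0493
gripper_force: 22.0
```

carry_out --pt "0 0 -0.01 0" --pt "0 0 -0.02 0" --pt "0 0 -0.03 0" --pt "0 0 -0.04 0" --pt "0 0 -0.05 0" --pt "0 0 -0.06 0" --pt "0 0 -0.06 0" --pt "0 0 -0.06 0" --pt "0 0 -0.06 0" --pt "0 0 -0.06 0"

```text
t: 22.4
eef_pos: [0.4985, -0.1691, 0.0476]
ee_rot: [3.142, -0.0, 0.115]
force: [0.2, 1.0, -1.7]
width: 0.0496
gripper_force: 22.0
```

```bash
python3 - <<'E'
from h import *
P={n:arm.grab_frame(n) for n in('top','side')};s=arm.get_state();print(s['eef_pos'],s['force'],s['moment'])
a=P['top']['pixels'][170:240,275:345,::-1];b=P['side']['pixels'][130:200,250:320,::-1]
cv2.imwrite('pics/g.png',cv2.resize(np.hstack([a,b]),None,fx=5.7,fy=5.7,interpolation=cv2.INTER_CUBIC))
E
```

```text
[ 0.4985403  -0.16912208  0.04759115] [-0.41101144  0.68414828 -0.79021425] [-0.09287529 -0.03737874  0.03848115]
```

View pics/g.png

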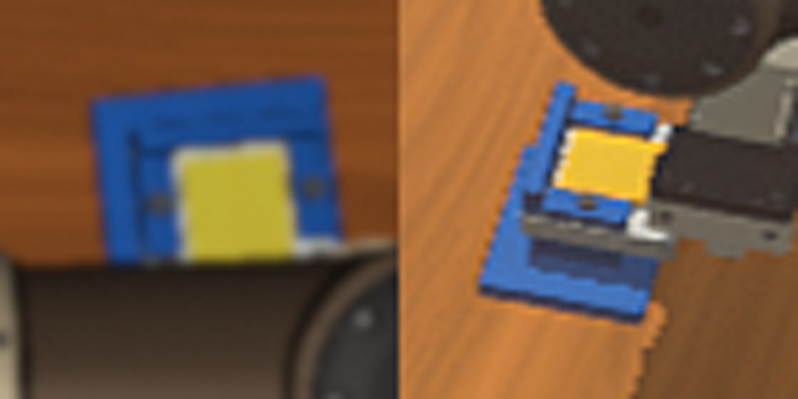

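The shim sits centred between the ears, with a narrow strip of seat visible in front of the stop. I'll keep lowering until I feel contact.

carry_out --pt "0 0 -0.01 0" --pt "0 0 -0.02 0" --pt "0 0 -0.03 0" --pt "0 0 -0.04 0" --pt "0 0 -0.04 0" --pt "0 0 -0.04 0" --pt "0 0 -0.04 0" --pt "0 0 -0.04 0" --pt "0 0 -0.04 0" --pt "0 0 -0.04 0"

```text
t: 23.75
eef_pos: [0.4985, -0.1691, 0.0456]
ee_rot: [-3.142, 0.0, 0.115]
force: [0.5, -0.2, -0.9]
width: 0.0491
gripper_force: 22.0
```

carry_out --pt "0 0 -0.01 0" --pt "0 0 -0.02 0" --pt "0 0 -0.03 0" --pt "0 0 -0.03 0" --pt "0 0 -0.03 0" --pt "0 0 -0.03 0" --pt "0 0 -0.03 0" --pt "0 0 -0.03 0" --pt "0 0 -0.03 0" --pt "0 0 -0.03 0"

```text
t: 25.0
eef_pos: [0.4985, -0.1691, 0.0441]
ee_rot: [3.142, -0.0, 0.115]
force: [-0.4, -0.1, -1.1]
width: 0.0493
gripper_force: 22.0
```

carry_out --pt "0 0 -0.01 0" --pt "0 0 -0.02 0" --pt "0 0 -0.03 0" --pt "0 0 -0.03 0" --pt "0 0 -0.03 0" --pt "0 0 -0.03 0" --pt "0 0 -0.03 0" --pt "0 0 -0.03 0" --pt "0 0 -0.03 0" --pt "0 0 -0.03 0"

```text
t: 26.25
eef_pos: [0.4987, -0.1692, 0.0426]
ee_rot: [3.142, -0.0, 0.115]
force: [-0.5, -0.7, 4.6]
width: 0.0492
gripper_force: 22.0
```

carry_out --pt "0 0 -0.01 0" --pt "0 0 -0.02 0" --pt "0 0 -0.02 0" --pt "0 0 -0.02 0" --pt "0 0 -0.02 0" --pt "0 0 -0.02 0" --pt "0 0 -0.02 0" --pt "0 0 -0.02 0" --pt "0 0 -0.02 0" --pt "0 0 -0.02 0"

```text
t: 27.5
eef_pos: [0.4986, -0.1691, 0.0416]
ee_rot: [3.142, -0.0, 0.115]
force: [0.9, -0.7, 4.4]
width: 0.0492
gripper_force: 22.0
```

carry_out --pt "0 0 -0.01 0" --pt "0 0 -0.02 0" --pt "0 0 -0.02 0" --pt "0 0 -0.02 0" --pt "0 0 -0.02 0" --pt "0 0 -0.02 0" --pt "0 0 -0.02 0" --pt "0 0 -0.02 0" --pt "0 0 -0.02 0" --pt "0 0 -0.02 0"

```text
t: 28.75
eef_pos: [0.4985, -0.1692, 0.0406]
ee_rot: [-3.142, -0.0, 0.115]
force: [0.6, -0.6, 4.0]
width: 0.0496
gripper_force: 22.0
```

```bash
python3 - <<'E'
from h import *
for i in range(3):
    P=arm.grab_frame('side');s=arm.get_state();print(s['eef_pos'],s['force'],s['moment'])
E
```

```text
[ 0.4985282  -0.16911152  0.0405578 ] [ 1.788289   -0.66383866  4.34656204] [ 0.0142189  -0.36843969  0.00346862]
[ 0.49856253 -0.16914152  0.04057667] [-0.32294835 -0.07128357  4.15632128] [-0.03450907 -0.41633857  0.05005675]
[ 0.49852365 -0.16912026  0.04055856] [ 1.32002979 -0.31835192  4.93063518] [ 0.01024709 -0.34245657 -0.03633097]
```

carry_out --pt "0 0 0 0" --pt "0 0 0 0" --pt "0 0 0 0" --pt "0 0 0 0" --pt "0 0 0 0" --pt "0 0 0 0" --pt "0 0 0 0" --pt "0 0 0 0" --pt "0 0 0 0" --pt "0 0 0 0" --claw 0.2 --force 5

```text
t: 30.15
eef_pos: [0.4985, -0.1691, 0.0406]
ee_rot: [3.142, -0.0, 0.115]
force: [0.2, -0.1, -0.1]
width: 0.0702
gripper_force: 0.0
```

```bash
python3 - <<'E'
from fit import *
P={n:arm.grab_frame(n) for n in('top','side')};s=arm.get_state();print(s['eef_pos'],s['force'],s['width'])
for n,p in P.items():
    for x in yel(p):
        r=cv2.minAreaRect(x)
        c=cv2.boxPoints(r)
        if (n=='top' and 290<r[0][0]<345) or(n=='side' and 255<r[0][0]<310 and r[0][1]>120): print(n,r,[at_z(p,k,.061) for k in c])
E
```

```text
[ 0.4985 -0.1691  0.0406] [ 0.0406 -0.0039 -0.3358] 0.06966516524832879
top ((316.1689758300781, 206.527587890625), (20.180051803588867, 18.186960220336914), 85.2363510131836) [array([ 0.5983, -0.1353,  0.061 ]), array([ 0.6031, -0.1856,  0.061 ]), array([ 0.5473, -0.1904,  0.061 ]), array([ 0.5425, -0.1403,  0.061 ])]
side ((286.94232177734375, 158.7884521484375), (17.454336166381836, 10.59027099609375), 11.309932708740234) [array([ 0.6002, -0.1352,  0.061 ]), array([ 0.61  , -0.1833,  0.061 ]), array([ 0.5509, -0.1884,  0.061 ]), array([ 0.5424, -0.1406,  0.061 ])]
```

carry_out --pt "-0.1 -0.0115 0 0" --pt "-0.3 -0.034 0 0" --pt "-0.55 -0.063 0 0" --pt "-0.8 -0.092 0 0" --pt "-0.8 -0.092 0 0" --pt "-0.8 -0.092 0.1 0" --pt "-0.8 -0.092 0.2 0" --pt "-0.8 -0.092 0.2 0" --pt "-0.8 -0.092 0.2 0" --pt "-0.8 -0.092 0.2 0" --claw 0.2

```text
t: 31.5
eef_pos: [0.4584, -0.1737, 0.0504]
ee_rot: [-3.142, 0.0, 0.115]
force: [0.4, 0.2, -0.6]
width: 0.0702
gripper_force: 0.0
```

carry_out --pt "0 0 0 0" --pt "0 0 0 0" --pt "0 0 0 0" --pt "0 0 0 0" --pt "0 0 0 0" --pt "0 0 0 0" --pt "0.05 0.006 0 0" --pt "0.1 0.0115 0 0" --pt "0.15 0.017 0 0" --pt "0.2 0.023 0 0" --claw 1 --force 15

```text
t: 32.75
eef_pos: [0.4687, -0.1726, 0.0505]
ee_rot: [-3.142, 0.0, 0.115]
force: [0.2, -0.4, -0.7]
width: 0.0006
gripper_force: 0.0
```

carry_out --pt "0.01 0.001 0 0" --pt "0.02 0.002 0 0" --pt "0.03 0.0035 0 0" --pt "0.04 0.0045 0 0" --pt "0.05 0.006 0 0" --pt "0.06 0.007 0 0" --pt "0.07 0.008 0 0" --pt "0.08 0.009 0 0" --pt "0.09 0.01 0 0" --pt "0.1 0.0115 0 0"

```text
t: 34.0
eef_pos: [0.4735, -0.172, 0.0505]
ee_rot: [-3.142, 0.0, 0.115]
force: [0.1, -0.2, -0.4]
width: 0.0006
gripper_force: 0.1
```

carry_out --pt "0.005 0.0005 0 0" --pt "0.01 0.001 0 0" --pt "0.015 0.002 0 0" --pt "0.02 0.002 0 0" --pt "0.025 0.003 0 0" --pt "0.03 0.0035 0 0" --pt "0.03 0.0035 0 0" --pt "0.03 0.0035 0 0" --pt "0.03 0.0035 0 0" --pt "0.03 0.0035 0 0"

```text
t: 35.25
eef_pos: [0.4744, -0.1719, 0.0504]
ee_rot: [-3.141, 0.001, 0.115]
force: [-5.5, -2.7, 1.4]
width: 0.0006
gripper_force: 2.5
```

carry_out --pt "0.005 0.0005 0 0" --pt "0.01 0.001 0 0" --pt "0.01 0.001 0 0" --pt "0.01 0.001 0 0" --pt "0.01 0.001 0 0" --pt "0.01 0.001 0 0" --pt "0.01 0.001 0 0" --pt "0.01 0.001 0 0" --pt "0.01 0.001 0 0" --pt "0.01 0.001 0 0"

```text
t: 36.5
eef_pos: [0.4745, -0.1719, 0.0503]
ee_rot: [-3.141, 0.002, 0.114]
force: [-6.5, -1.2, 2.2]
width: 0.0005
gripper_force: 3.0
```

carry_out --pt "0 0 0 0" --pt "-0.03 -0.0035 0 0" --pt "-0.06 -0.007 0 0" --pt "-0.1 -0.011 0 0" --pt "-0.2 -0.023 0 0" --pt "-0.4 -0.045 0 0" --pt "-0.8 -0.09 0.2 0" --pt "-1.0 -0.12 0.8 0" --pt "-1.0 -0.12 1.5 0" --pt "-1.0 0.6 2.2 0"

```text
t: 37.75
eef_pos: [0.4247, -0.1426, 0.1615]
ee_rot: [3.141, 0.0, 0.112]
force: [0.4, 0.4, -0.2]
width: 0.0005
gripper_force: 0.0
```

carry_out --pt "0 0.8 0.5 0" --pt "0 1.6 1 0" --pt "0 2.4 1.3 0" --pt "0 3.2 1.3 0" --pt "0 4 1.3 0" --pt "0 4.8 1.3 0" --pt "0 5.4 1.3 0" --pt "0 5.8 1.3 0" --pt "0 6 1.3 0" --pt "0 6 1.3 0"

```text
t: 39.0
eef_pos: [0.4254, 0.1581, 0.2254]
ee_rot: [3.141, 0.0, 0.115]
force: [0.1, -1.0, 0.2]
width: 0.0004
gripper_force: 0.0
```

```bash
python3 - <<'E'
from fit import *
P={n:arm.grab_frame(n) for n in('top','side')};s=arm.get_state();print(s['eef_pos'],s['force'])
for n,p in P.items():
    for x in yel(p):
        r=cv2.minAreaRect(x); c=cv2.boxPoints(r)
        if (n=='top' and 290<r[0][0]<345) or(n=='side' and 255<r[0][0]<330 and r[0][1]>120): print(n,r,at_z(p,r[0],.0625),[at_z(p,k,.0625)[:2] for k in c])
    print(n,'stop(top cam saddle)',[m['uv'] for m in arm.mark_of(p,'saddle_stop')])
g=lambda u,v:(285+(u+.5)/5.5556-.5,178+(v-300+.5)/5.5556-.5)
print('seat front',at_z(P['top'],g(90,563),.061),at_z(P['top'],g(276,544),.061))
for X in ([.5464,-.164,.0625],):print(proj(P['top'],X),proj(P['side'],X))
E
```

```text
[0.4254 0.1575 0.2255] [-0.3033  0.1148 -0.2639]
top ((316.9512634277344, 217.06097412109375), (44.06218719482422, 19.5463809967041), 83.6598129272461) [ 0.5435 -0.165   0.0625] [array([ 0.6009, -0.1311]), array([ 0.6075, -0.1849]), array([ 0.4866, -0.1987]), array([ 0.48  , -0.1452])]
top stop(top cam saddle) [[315.5, 197.4], [110.9, 248.1]]
side ((283.9599609375, 158.2799835205078), (13.57645034790039, 10.18233871459961), 8.130102157592773) [ 0.5854 -0.1589  0.0625] [array([ 0.6022, -0.1325]), array([ 0.6135, -0.1783]), array([ 0.5682, -0.1858]), array([ 0.5579, -0.14  ])]
side stop(top cam saddle) [[300.2, 175.8], [274.5, 157.0]]
seat front [ 0.5213 -0.1206  0.061 ] [ 0.5318 -0.2132  0.061 ]
[316.5982 216.0252] [295.5598 160.2494]
```

```bash
python3 -c "
from station import arm
print(arm.job_done())"
```

```text
the job is handed in; nothing more can be done
None
```

I handed the job in at about 39 s: the shim lies on the saddle between the ears, pushed up to the back stop with about 6.5 N and let go; the last top-camera measurement puts its centre about 17 mm from the seat's front edge (home is 18) and on the centre line, and no pass/fail result was returned.

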